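# Park the paint tray in its dock over the step

### The job

Put the paint tray away with its jar standing in it: slide it from the wooden board up over the small step and into the blue dock, square between the rails and right up to the end stop. Always keep at least one end of the tray down on a surface rather than carrying it, keep it nearly level, and keep the jar standing in it; then swing the orange gate fully closed behind it and let go, leaving the other things on the table where they are.

Things in the scene. Friction and masses are not known exactly. Their poses are not given: they have to be found in the camera images.
- tray: Grey paint tray, 180 long (its x) x 120 wide (y), rim 22 high, walls and floor 5 thick, corners square, about 0.35 kg. Origin: centre of its underside, z up. +x is the lead end, which goes into the dock first. Inside its lead end stands a red grip block fixed to it, 20 (x) x 30 (y) x 60 high, its top 65 above the underside, centred 75 ahead of the origin. Half of the tray shows six paint discs; the jar stands in the tail half. It starts on the wooden board, somewhat askew.
- tray_grip (a point): Centre of the top face of the tray's red grip block (65 above the tray's underside).
- tray_lead (a point): Middle of the lead lower edge of the tray (90 ahead of its origin).
- tray_tail (a point): Middle of the tail lower edge of the tray (90 behind its origin).
- jar: Amber jar, 56 diameter, 80 tall, about 0.2 kg, loose, standing in the tail half of the tray. Origin: centre of its underside, z up.
- board: Fixed wooden drawing board, 20 thick. Origin: on its top face, in the middle of the way, at the edge facing the dock; +x points to the dock, z up. The board reaches 250 back from there, 105 to +y, 145 to -y.
- dock: Fixed blue tray dock, 222 long x 210 wide. Its deck is 5 to 8 higher than the board's top, and the gap between them is 3 to 8. Origin: on the deck, middle of the entrance edge; +x points inwards (the way the tray goes), y across, z up. Two aluminium side rails (14 high, inner faces at y = +/-66, from x = 30 to 215) and an aluminium end stop (26 high, face at x = 205). With the tray against the stop its origin is at x = 115 in this frame.
- gate (a joint): Orange swing gate at the dock's entrance, turning about a vertical pivot: 0 = swung fully open, 2.2 rad = fully closed across the entrance behind the tray, at its limit. Starts between 0 and 0.3, turning anticlockwise from above to close; it stays where it is left (friction, about 1 N at the knob). Bar 12 x 12, its underside 6 above the deck; when the tray is home the closed bar clears the tail by about 11.
- gate_knob (a point): Centre of the top of the gate's orange round knob: upright, 20 diameter, 46 tall, top 64 above the deck, 80 from the pivot axis.
- gate_pivot (a point): The gate's pivot axis, at deck height: x = 8, y = 88 in the dock's frame. The gate's direction from pivot to knob is the dock's -y direction when closed.
- cat: Bystander: white pottery cat 57 tall standing on the board's far edge strip, sizes in mm, origin at centre of its underside.
- palette: Bystander: flat clear paint set 200 x 85 x 12 with twelve colours, sizes in mm, origin at centre of its underside.
- glue: Bystander: white glue bottle 120 tall, sizes in mm, origin at centre of its underside.
- pencil_cup: Bystander: blue cup with pencils, about 150 tall, sizes in mm, origin at centre of its underside.
- mug: Bystander: white mug 90 tall, sizes in mm, origin at centre of its underside.
- crayon_bin: Bystander: clear open bin 190 x 130 x 60, sizes in mm, origin at centre of its underside.
- brush: Bystander: broad paint brush 190 long lying flat, origin near its middle.
There are look-alikes about, which are no part of the job. There is more than one size of the tray; the one meant has the size given above. Of the things that look like the jar, the larger one is meant.

How it is judged:
By the outcome, as a careful person would: the job done as asked, in the order asked, and still so for the second after the job is handed in, with the robot touching nothing.
It also fails if it takes over 58 s, if anything falls off the work surface, if the arm or the gripper's body presses on something with over 40 N, if the wrist force passes 120 N, or if a joint passes its speed limit or range.

### The arm

A 6-joint arm with a two-finger parallel gripper is mounted at the origin on the work surface. World frame = base frame: x ahead of the robot, y to its left, z up, the work surface at z = 0. Lengths are in m, angles in rad, forces in N, time in s.
With the tool pointing down it reaches from about 0.275 to 0.825 m from the base axis. Payload 5.2 kg.
Tool frame: the origin (TCP) lies midway between the tips of the shut fingers; the grasp point (between the pads) lies 19 mm behind it; z points along the fingers, y is the line along which they close (so a half turn about z gives the same grasp; the last joint's range is limited). The gripper opens to 93 mm and grips with 3 to 60 N. Pads are 15 mm wide; open, the fingers measure 128 mm over their backs; the gripper's body (75 mm by 188 mm) begins 65 mm behind the grasp point.
Start: joints at [1.089, 0.259, 1.535, -0, 1.348, -0.203], TCP at [0.151, 0.529, 0.219] pointing down, gripper open.
Joint ranges: [-3.14, 3.14], [-0.91, 2.08], [0.19, 2.58], [-1.22, 4.36], [0.22, 2.71], [-3.12, 3.12]. Speed limits (rad/s): [2.57, 2.57, 3.14, 3.14, 3.14, 3.14].

### API

Orientations are given as a unit quaternion [x, y, z, w].
In Python, from plant import observe, cams, hand_in gives the robot as it stands.
- The arm moves only by the tool jog_arm, never from a script. Its argument "commands" is a list that holds one entry, the list of rows, each a list of 5 numbers: the shift along the tool's x, y, z in units of 40 mm (1.0 is 40 mm), then the turn about the tool's z in units of 5 degrees (1.0 is 5 degrees), then the opening, from 0 (shut) to 1 (fully open). In form: [[[tx, ty, tz, yaw, fingers], ...]]. A call has 1 to 10 rows; each row is the pose to reach, as a shift and turn from the pose commanded when the call began, along the tool's axes at that moment; what a row does not reach only later rows make up. A row lasts 1/12 s, in which the tool goes at most 41.7 mm and 7.16 degrees, less where a joint would pass 70% of its speed; a pose out of reach is approached as far as the arm can. A call with a gripper value outside its range is refused whole. The fingers move at their own pace and stop on an object; "squeeze" is the grip in N (left out, the last holds). Time passes only in rows, so rows that repeat a pose let the fingers close. It gives the time, the measured TCP pose, the force, the opening and the grip force at its end, in the units of the state.
- observe(): the state, without advancing time (a new reading comes with each control period).
- cams.grab_frame(name): name is "scene" or "top" or "wrist"; returns the picture (420x560x3 uint8, red, green, blue); there is no depth.
- cams.get_calibration(name): a dict with "fx", "fy", "cx", "cy" (pixels), "R" (3x3) and "t" (3): a world point X has camera coordinates R X + t; the wrist camera has in their place "tool_from_camera" (4x4, takes a point from camera to tool coordinates, whose origin is the TCP and whose axes are the flange's). Camera axes: x right, y down, z forward; pixel columns grow to the right and rows downward; lengths in m; the calibration is good to about 2 mm. A picture is of the moment at which its call begins: read the wrist's pose just before it. get_calibration takes no time and is no camera call.
- hand_in(): hands the job in; it is judged then, once.
The state is a dict: "clock": time; "joint_pos": joint angles; "joint_vel": joint speeds; "joint_efforts": joint torques, N m; "eef_pos": TCP position; "ee_rot": TCP orientation; "contact_force": force on the tool from outside, world axes, zero at the start; "torque": the same for the moment, N m; "finger_gap": finger opening in m; "gripper_force": force on a finger pad.
Only numpy, scipy, OpenCV 4.12 (cv2) and the standard library are available. Lean on these libraries where they do the work, as an engineer would, in place of code of your own. Each camera call takes 0.05 s, during which the arm holds its last target. There are 200 camera calls.

## Working session

There is one attempt and no reset: what is moved stays moved. The work goes in short steps, Python scripts to look and compute and a tool call to move; the robot and the scene stay as the last step left them, time stands still between calls to the robot, and variables do not carry over. Pictures are saved under pics/ and viewed, at most 12 in all, crops included, and the job is handed in when it is done.

Besides the shell and the picture viewer there is one more tool, called after "Request:" as name(argument=value, ...) on one line, values as JSON. jog_arm: Moves the arm, as the interface text tells. Its arguments: {"type":"object","properties":{"commands":{"type":"array","items":{"type":"array","items":{"type":"array","items":{"type":"number"}}}},"squeeze":{"type":"number"}},"required":["commands"]}

```bash
mkdir -p pics; ls; python3 - <<'E'
from plant import observe,cams
import cv2
s=observe();print(s)
for n in("scene","top"):
    cv2.imwrite(f"pics/{n}0.png",cams.grab_frame(n)[:,:,::-1]);print(n,cams.get_calibration(n))
print(cams.get_calibration("wrist"))
E
```

```text
pics
{'clock': 0.0, 'joint_pos': array([ 1.08916313e+00,  2.59306114e-01,  1.53608388e+00,  3.23433449e-05,
        1.34797370e+00, -2.02858216e-01]), 'joint_vel': array([-1.10510005e-03, -4.06405621e-05,  3.21245868e-04,  3.19374188e-04,
       -8.94009528e-04,  3.16053305e-03]), 'joint_efforts': array([-4.53167650e-05, -4.37310040e+01, -2.84000480e+01,  7.17364694e-02,
        4.14153608e-02, -1.58131888e-04]), 'eef_pos': array([0.1510903 , 0.52828023, 0.21783723]), 'ee_rot': array([ 1.38940070e-01,  9.90300395e-01, -8.28872546e-04, -3.12038312e-04]), 'contact_force': array([0.34984402, 0.04795995, 0.21722767]), 'torque': array([-0.0691175 ,  0.04559952,  0.0236721 ]), 'gripper_force': 0.0, 'finger_gap': 0.09286706304187024}
scene {'fx': 386.6968993379711, 'fy': 386.6968993379711, 'cx': 277.1231886221397, 'cy': 207.6406059279018, 'R': array([[-0.20304723,  0.97906663,  0.01415485],
       [ 0.79438505,  0.17316365, -0.5822085 ],
       [-0.57247202, -0.10697142, -0.81291629]]), 't': array([ 0.11801996, -0.33869746,  1.42754914])}
top {'fx': 533.5591929846162, 'fy': 533.5591929846162, 'cx': 274.3672206014533, 'cy': 202.79679103120648, 'R': array([[-0.01943361, -0.99980584,  0.00325859],
       [-0.98223093,  0.0184833 , -0.18676395],
       [ 0.18666746, -0.00683019, -0.98239941]]), 't': array([-0.01618184,  0.48933957,  1.81182794])}
{'fx': 378.13993092397067, 'fy': 378.13993092397067, 'cx': 284.87424110729273, 'cy': 209.34398280337751, 'tool_from_camera': array([[-9.56663309e-04, -9.69060770e-01, -2.46820400e-01,
         6.77787010e-02],
       [ 9.99999173e-01, -1.13914040e-03,  5.96521840e-04,
         1.50645607e-04],
       [-8.59229004e-04, -2.46819625e-01,  9.69061058e-01,
        -1.65725146e-01],
       [ 0.00000000e+00,  0.00000000e+00,  0.00000000e+00,
         1.00000000e+00]])}
```

View pics/scene0.png

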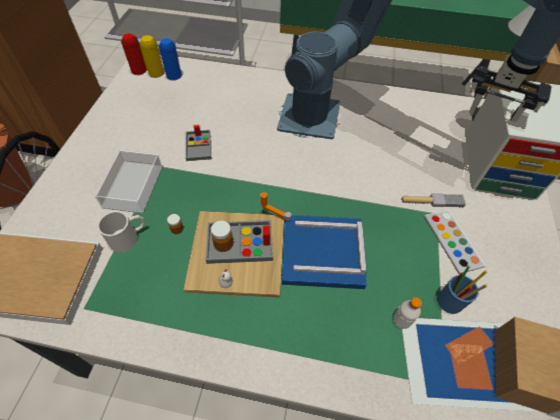

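View pics/top0.png

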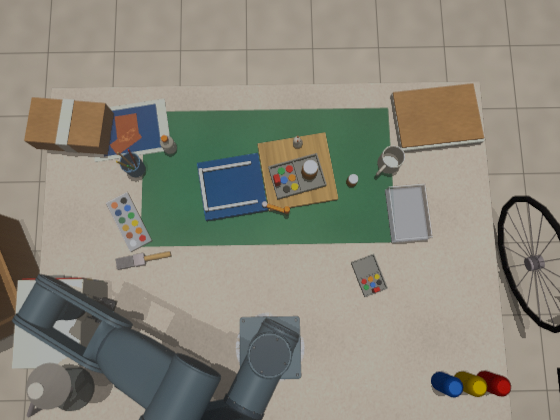

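Candidates: the trays are at top-view pixels (297,176) on the board and (368,275) on the table. The one on the board is larger and sits where described. The jars are at (310,168) in the tray and (353,180) on the mat, and the larger is in the tray. I'll confirm both in a crop.

```bash
cat > h.py <<'E'
import numpy as np,cv2
from scipy.spatial.transform import Rotation as Ro
from plant import observe,cams
def cam(name,s=None):
    c=cams.get_calibration(name);K=np.array([[c["fx"],0,c["cx"]],[0,c["fy"],c["cy"]],[0,0,1]])
    if name=="wrist":
        T=np.eye(4);T[:3,:3]=Ro.from_quat(s["ee_rot"]).as_matrix();T[:3,3]=s["eef_pos"]
        T=T@c["tool_from_camera"];return K,T[:3,:3],T[:3,3]
    return K,c["R"].T,-c["R"].T@c["t"]
def ray(C,px,z):
    K,R,o=C;px=np.atleast_2d(px).astype(float)
    d=np.c_[px,np.ones(len(px))]@np.linalg.inv(K).T@R.T
    return (o+d*((z-o[2])/d[:,2])[:,None])[:,:2]
def proj(C,P):
    K,R,o=C;q=(np.atleast_2d(P)-o)@R@K.T;return q[:,:2]/q[:,2:]
E
python3 - <<'E'
from h import *
im=cv2.imread("pics/top0.png");c=cam("top")
cv2.imwrite("pics/crop.png",cv2.resize(im[120:320,190:420],None,fx=3,fy=3,interpolation=cv2.INTER_CUBIC)[:600])
for n,p,z in[("tray",(297,176),.04),("small",(368,275),.02),("stop",(202,190),.03),("pivot",(266,204),.05),("knob",(287,211),.09),("board",[(258,144),(326,134),(337,203),(268,211)],.02),("dock",[(198,159),(262,152),(204,219)],.025)]:print(n,ray(c,p,z).round(3).tolist())
E
```

```text
tray [[0.585, -0.107]]
small [[0.235, -0.343]]
stop [[0.543, 0.229]]
pivot [[0.484, 0.004]]
knob [[0.452, -0.067]]
board [[0.711, 0.029], [0.744, -0.218], [0.489, -0.247], [0.465, -0.003]]
dock [[0.658, 0.244], [0.679, 0.015], [0.44, 0.222]]
```

View pics/crop.png

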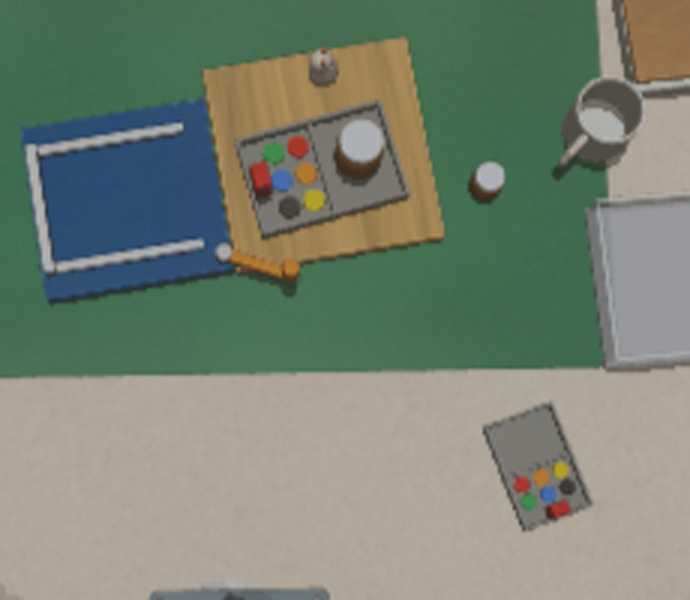

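Confirmed: the tray on the board, with its red block on the dock side and the big jar inside, is the one meant. The smaller tray and small jar are look-alikes. I'll move above it for a close look.

Request:
jog_arm(commands=[[[-13.7,-9.8,-0.8,12.8,1],[-13.7,-9.8,-0.8,12.8,1],[-13.7,-9.8,-0.8,12.8,1],[-13.7,-9.8,-0.8,12.8,1],[-13.7,-9.8,-0.8,12.8,1],[-13.7,-9.8,-0.8,12.8,1],[-13.7,-9.8,-0.8,12.8,1],[-13.7,-9.8,-0.8,12.8,1],[-13.7,-9.8,-0.8,12.8,1],[-13.7,-9.8,-0.8,12.8,1]]])

```text
clock: 0.93
eef_pos: [0.4108, 0.2009, 0.2384]
ee_rot: [0.645, 0.764, 0.0, -0.0]
contact_force: [-0.4, 1.5, 0.6]
finger_gap: 0.0928
gripper_force: 0.0
```

Request:
jog_arm(commands=[[[-5.6,3.1,-0.3,0,1],[-5.6,3.1,-0.3,0,1],[-5.6,3.1,-0.3,0,1],[-5.6,3.1,-0.3,0,1],[-5.6,3.1,-0.3,0,1],[-5.6,3.1,-0.3,0,1],[-5.6,3.1,-0.3,0,1],[-5.6,3.1,-0.3,0,1],[-5.6,3.1,-0.3,0,1]]])

```text
clock: 1.68
eef_pos: [0.5706, 0.004, 0.2495]
ee_rot: [0.643, 0.766, -0.0, -0.001]
contact_force: [-0.1, -0.1, 0.1]
finger_gap: 0.093
gripper_force: 0.0
```

```bash
python3 - <<'E'
from h import *
s=observe();im=cams.grab_frame("wrist")[:,:,::-1]
cv2.imwrite("pics/w1.png",im);np.save("w1.npy",s,allow_pickle=True)
print(s["eef_pos"],s["ee_rot"],s["joint_pos"])
E
```

```text
[0.57060248 0.00396807 0.24953688] [ 6.43025829e-01  7.65843594e-01 -3.10157399e-04 -1.13007432e-03] [-1.88831106e-01  2.79083337e-01  1.43168371e+00  5.66455495e-04
  1.43310120e+00 -3.62819242e-01]
```

View pics/w1.png

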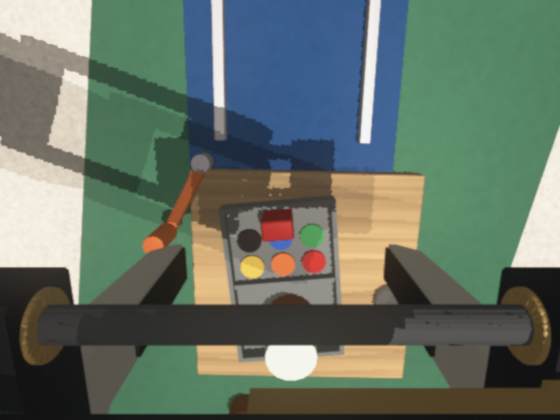

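The wrist view shows the block top near (277,216), the tray's lead rim from (221,206) to (334,198), the dock edge at row ~172, rails at columns ~220 and ~368, and the pivot at (201,162). Next I'll measure these.

```bash
python3 - <<'E'
from h import *
s=np.load("w1.npy",allow_pickle=True).item();im=cv2.imread("pics/w1.png");C=cam("wrist",s)
h=cv2.cvtColor(im,cv2.COLOR_BGR2HSV)
g=im.astype(int)
# rails: bright, low sat, rows 5..130
m=(h[...,2]>130)&(h[...,1]<70)
L=[];Rr=[]
for r in range(4,132,4):
    a=np.where(m[r,205:245])[0];b=np.where(m[r,345:395])[0]
    if len(a):L.append((205+a.max()+.5,r))
    if len(b):Rr.append((345+b.min()-.5,r))
for n,l in(("L",L),("R",Rr)):
    P=ray(C,l,.0405);v=cv2.fitLine(P.astype(np.float32),cv2.DIST_HUBER,0,.001,.001).ravel()
    if v[1]<0:v[:2]*=-1
    print(n,len(P),v,"ang",np.degrees(np.arctan2(v[1],v[0])), l[0],l[-1]);
    if n=="L":vl=v
    else:vr=v
ang=np.mean([np.arctan2(v[1],v[0]) for v in(vl,vr)]);X=np.array([np.cos(ang),np.sin(ang)]);Y=np.array([-X[1],X[0]])
print("rail sep",(vl[2:]-vr[2:])@Y,"centre y",((vl[2:]+vr[2:])/2)@Y)
# entrance edge: blue ends
bl=(h[...,0]>100)&(h[...,0]<125)&(h[...,1]>100)
E=[]
for c in range(230,345,5):
    k=np.where(bl[100:200,c])[0]
    if len(k):E.append((c,100+k.max()+.5))
P=ray(C,E,.0265);print("entr along X",(P@X).round(4))
# tray red block: bright top face
rd=((h[...,0]<8)|(h[...,0]>172))&(h[...,1]>150)
rd[:205]=0;rd[245:]=0;rd[:,:258]=0;rd[:,298:]=0
vv=h[...,2][rd];print("red V pct",np.percentile(vv,[5,25,50,75,95]))
top=(rd&(h[...,2]>150)).astype(np.uint8)
cs=max(cv2.findContours(top,cv2.RETR_EXTERNAL,cv2.CHAIN_APPROX_NONE)[0],key=cv2.contourArea)
q=cv2.boxPoints(cv2.minAreaRect(cs));print("red box px",q.round(1).tolist());B=ray(C,q,.085);print(B.round(4).tolist())
# tray rim dark grey; side outer lines
gr=(h[...,1]<50)&(h[...,2]<130)
for nm,rng,side in(("tl",(212,245),1),("tr",(322,352),-1)):
    l=[]
    for r in range(212,300,4):
        k=np.where(gr[r,rng[0]:rng[1]])[0]
        if len(k):l.append((rng[0]+(k.min()-.5 if side>0 else k.max()+.5),r))
    P=ray(C,l,.042);v=cv2.fitLine(P.astype(np.float32),cv2.DIST_HUBER,0,.001,.001).ravel()
    if v[1]<0:v[:2]*=-1
    print(nm,v,np.degrees(np.arctan2(v[1],v[0])),l[0],l[-1])
cv2.imwrite("pics/blk.png",cv2.resize(im[150:290,185:385],None,fx=4,fy=4,interpolation=cv2.INTER_CUBIC))
print(C[2],"tool xy ang",np.degrees(ang))
E
```

```text
L 32 [-0.13873477  0.99032956  0.4971388   0.08838695] ang 97.97464 (np.float64(222.5), 4) (np.float64(223.5), 128)
R 32 [-0.14934011  0.98878586  0.6245031   0.12545139] ang 98.588684 (np.float64(368.5), 4) (np.float64(359.5), 128)
rail sep 0.13137485 centre y -0.57037324
entr along X [-0.0657 -0.0656 -0.0654 -0.0653 -0.0651 -0.065  -0.0648 -0.0657 -0.0656
 -0.0665 -0.0663 -0.0662 -0.066  -0.0648 -0.0647 -0.0645 -0.0644 -0.0642
 -0.0651 -0.065  -0.0648 -0.0657 -0.0656]
red V pct [ 82.  84. 176. 186. 196.]
red box px [[261.29998779296875, 222.5], [291.3999938964844, 220.1999969482422], [292.79998779296875, 238.3000030517578], [262.70001220703125, 240.60000610351562]]
[[0.5544, -0.0272], [0.5809, -0.0203], [0.5852, -0.0372], [0.5584, -0.0441]]
tl [-0.30418438  0.9526132   0.52306885 -0.08080731] 107.7091 (np.float64(218.5), 212) (np.float64(233.5), 296)
tr [-0.25111172  0.9679581   0.6368079  -0.06953964] 104.543304 (np.float64(332.5), 212) (np.float64(336.5), 296)
[0.55962372 0.07102472 0.41535188] tool xy ang 98.28166
```

View pics/blk.png

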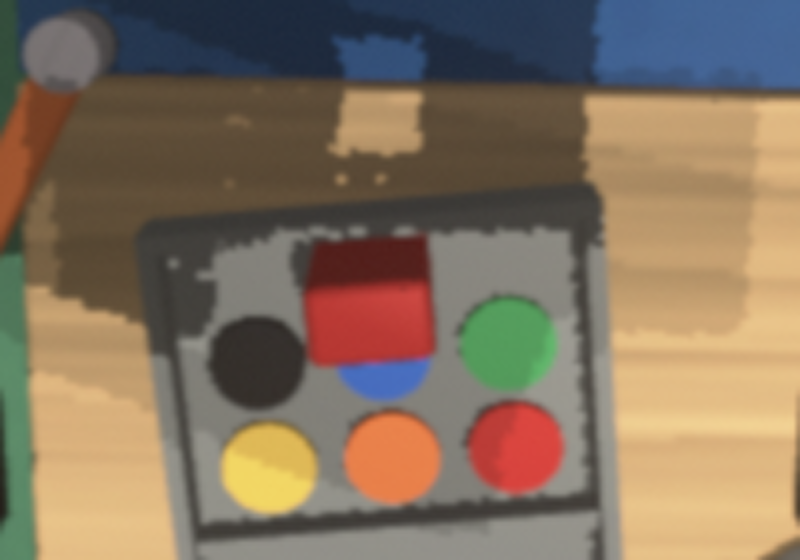

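The top face centre is about (0.570, -0.032), and the tray heading is 104.6° against the dock's 98.3°. The dock origin is about (0.574, 0.017). Next I descend on the block and grip it.

Request:
jog_arm(commands=[[[-0.89,-0.18,1,-0.92,1],[-0.89,-0.18,2,-0.92,1],[-0.89,-0.18,3,-0.92,1],[-0.89,-0.18,4,-0.92,1],[-0.89,-0.18,4.6,-0.92,1],[-0.89,-0.18,5.1,-0.92,1],[-0.89,-0.18,5.1,-0.92,1],[-0.89,-0.18,5.1,-0.92,0.4],[-0.89,-0.18,5.1,-0.92,0],[-0.89,-0.18,5.1,-0.92,0]]], squeeze=30)

```text
clock: 2.57
eef_pos: [0.5706, -0.0316, 0.0476]
ee_rot: [0.611, 0.792, 0.0, 0.001]
contact_force: [-0.6, -0.4, 0.0]
finger_gap: 0.0775
gripper_force: 0.0
```

Request:
jog_arm(commands=[[[0,0,0,0,0],[0,0,0,0,0],[0,0,0,0,0],[0,0,0,0,0]]], squeeze=30)

```text
clock: 2.9
eef_pos: [0.5705, -0.0325, 0.0468]
ee_rot: [0.611, 0.791, 0.0, 0.0]
contact_force: [-0.2, 0.7, 0.5]
finger_gap: 0.0511
gripper_force: 0.0
```

Request:
jog_arm(commands=[[[0,0,0,0,0],[0,0,0,0,0],[0,0,0,0,0],[0,0,0,0,0],[0,0,0,0,0],[0,0,0,0,0]]], squeeze=30)

```text
clock: 3.4
eef_pos: [0.5701, -0.0326, 0.0464]
ee_rot: [0.611, 0.791, -0.0, -0.0]
contact_force: [-1.4, -0.6, 1.2]
finger_gap: 0.0302
gripper_force: 30.0
```

Gripped, with a gap of 30.2 mm. Next I lift the lead about 11 mm, then slide while squaring up.

Request:
jog_arm(commands=[[[0,0,-0.14,0,0],[0,0,-0.28,0,0],[0,0,-0.28,0,0],[0.1,0.03,-0.28,0.1,0],[0.25,0.08,-0.28,0.3,0],[0.45,0.14,-0.28,0.5,0],[0.65,0.19,-0.28,0.8,0],[0.85,0.24,-0.28,1.0,0],[1.0,0.27,-0.28,1.2,0],[1.0,0.27,-0.28,1.27,0]]], squeeze=40)

```text
clock: 4.23
eef_pos: [0.5701, 0.0106, 0.0572]
ee_rot: [0.654, 0.756, 0.0, -0.001]
contact_force: [0.2, 1.0, -4.6]
finger_gap: 0.0297
gripper_force: 40.0
```

```bash
cat > tray.py <<'E'
import sys
from h import *
def lineang(l,C,z):
    P=ray(C,l,z);v=cv2.fitLine(P.astype(np.float32),cv2.DIST_HUBER,0,.001,.001).ravel()
    v=v*np.array([1,1,1,1]);v[:2]*=np.sign(v[1]);return v
def frame():
    a=np.radians(98.28);X=np.array([np.cos(a),np.sin(a)]);return np.array([.5739,.0174]),X,np.array([-X[1],X[0]])
if __name__=="__main__":
    s=observe();O,X,Y=frame();d=s["eef_pos"][:2]-O;q=s["ee_rot"]
    print("dock xy",d@X*1e3,d@Y*1e3,"z",s["eef_pos"][2],"ang",np.degrees(2*np.arctan2(q[1],q[0])),"F",s["contact_force"],s["clock"],s["finger_gap"])
    if len(sys.argv)>1:
        cv2.imwrite(f"pics/{sys.argv[1]}.png",np.vstack([cams.grab_frame("wrist")[:,:,::-1],cv2.resize(cams.grab_frame("scene")[170:310,150:400],None,fx=2.24,fy=1.28)]))
E
python3 tray.py a1
```

```text
dock xy -6.175455343417238 4.721452432227602 z 0.05717542049526221 ang 98.2678869794801 F [ 0.18718366  1.02328946 -4.58145998] 4.2333 0.02971777105893318
```

View pics/a1.png

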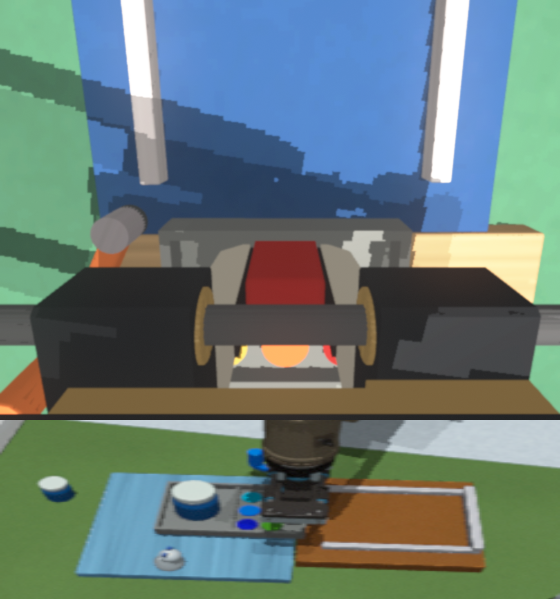

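The tray is squared up and the jar is standing. The lead rim at row 220 (columns 160–411) is slightly left of the rail centre, which matches y=+4.7 mm. I slide on and correct that.

Request:
jog_arm(commands=[[[0.1,0.03,0,0,0],[0.3,0.07,0,0,0],[0.5,0.1,0,0,0],[0.7,0.12,0,0,0],[0.9,0.12,0,0,0],[1.05,0.12,0,0,0],[1.15,0.12,0,0,0],[1.15,0.12,0,0,0]]])

```text
clock: 5.0
eef_pos: [0.5685, 0.0564, 0.0576]
ee_rot: [0.654, 0.757, 0.0, -0.0]
contact_force: [-0.7, -0.5, -4.8]
finger_gap: 0.0297
gripper_force: 40.0
```

```bash
python3 tray.py
```

```text
dock xy 39.32812266191929 -0.26275849455611044 z 0.0576185509340465 ang 98.35059550583946 F [-0.70049928 -0.51099483 -4.83353507] 5.0 0.029726113867268002
```

Request:
jog_arm(commands=[[[0,0,0.04,0,0],[0,0,0.08,0,0],[0,0,0.1,0,0],[0,0,0.1,0,0]]])

```text
clock: 5.33
eef_pos: [0.569, 0.0549, 0.054]
ee_rot: [0.654, 0.756, 0.0, 0.0]
contact_force: [-0.4, 1.0, -1.4]
finger_gap: 0.0297
gripper_force: 40.0
```

Request:
jog_arm(commands=[[[0,0,0.03,0,0],[0,0,0.05,0,0],[0,0,0.05,0,0]]])

```text
clock: 5.58
eef_pos: [0.569, 0.055, 0.0539]
ee_rot: [0.654, 0.756, 0.0, 0.001]
contact_force: [-6.0, 1.7, 13.6]
finger_gap: 0.0298
gripper_force: 40.0
```

```bash
python3 tray.py a2
```

```text
dock xy 37.88822920587029 -0.5815258972084754 z 0.05388964437120705 ang 98.27433991422804 F [-5.97039778  1.659175   13.63916735] 5.5833 0.02981391070781938
```

View pics/a2.png

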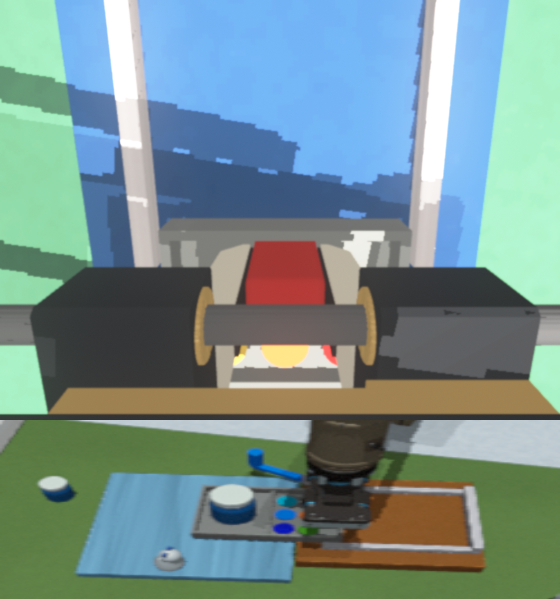

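The lead is down on the deck with a 13 N press, between the rails. The rim corners at columns 160 and 411 sit centred between the rails, at columns ~155 and ~413. I slide it in.

Request:
jog_arm(commands=[[[0.08,0,0,0,0],[0.22,0,0,0,0],[0.4,0,0,0,0],[0.65,0,0,0,0],[0.9,0,0,0,0],[1.15,0,0,0,0],[1.4,0,-0.01,0,0],[1.6,0,-0.02,0,0],[1.75,0,-0.03,0,0],[1.8,0,-0.03,0,0]]])

```text
clock: 6.52
eef_pos: [0.5599, 0.126, 0.054]
ee_rot: [0.654, 0.757, 0.0, 0.002]
contact_force: [1.6, -7.1, 6.3]
finger_gap: 0.0302
gripper_force: 40.0
```

```bash
python3 tray.py a3
```

```text
dock xy 109.44831911684089 -1.7396210398007588 z 0.053980656782448386 ang 98.34269559837882 F [ 1.63181858 -7.12455051  6.34159373] 6.5167 0.030237187727995517
```

View pics/a3.png

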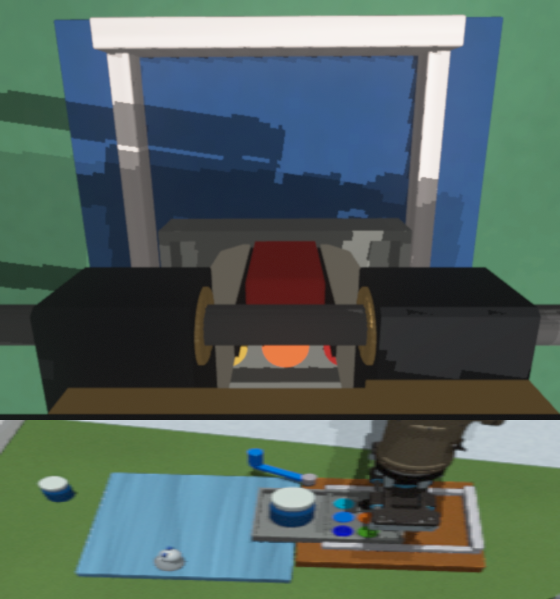

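Request:
jog_arm(commands=[[[0.1,0,-0.02,0,0],[0.25,0,-0.03,0,0],[0.45,-0.01,-0.03,0,0],[0.7,-0.01,-0.03,0,0],[0.95,-0.02,-0.03,0,0],[1.2,-0.02,-0.03,0,0],[1.45,-0.02,-0.03,0,0],[1.65,-0.02,-0.03,0,0],[1.78,-0.02,-0.03,0,0],[1.83,-0.02,-0.03,0,0]]])

```text
clock: 7.45
eef_pos: [0.5467, 0.1999, 0.0539]
ee_rot: [0.654, 0.757, -0.0, -0.0]
contact_force: [-0.2, -3.4, 0.2]
finger_gap: 0.0301
gripper_force: 40.0
```

Request:
jog_arm(commands=[[[0.03,0,0,0,0],[0.06,0,0,0,0],[0.09,0,0,0,0],[0.12,0,0,0,0],[0.15,0,0,0,0],[0.15,0,0,0,0]]])

```text
clock: 7.95
eef_pos: [0.5463, 0.2044, 0.0539]
ee_rot: [0.654, 0.756, -0.0, 0.0]
contact_force: [1.1, -3.9, -0.5]
finger_gap: 0.0297
gripper_force: 40.0
```

```bash
python3 tray.py
```

```text
dock xy 189.0520799909175 0.38356111640337803 z 0.05389142478467192 ang 98.29113328155329 F [ 1.06515113 -3.86399823 -0.48128628] 7.95 0.029737350515759372
```

Request:
jog_arm(commands=[[[0.03,0,0,0,0],[0.06,0,0,0,0],[0.08,0,0,0,0],[0.08,0,0,0,0]]])

```text
clock: 8.28
eef_pos: [0.5463, 0.2048, 0.054]
ee_rot: [0.654, 0.757, -0.002, 0.002]
contact_force: [1.2, -14.8, 0.1]
finger_gap: 0.0301
gripper_force: 40.1
```

```bash
python3 tray.py a4
```

```text
dock xy 189.45105965100026 0.30958416188768245 z 0.053970075765668216 ang 98.36857907293272 F [  1.22352296 -14.82265359   0.0608336 ] 8.2833 0.030058473126511727
```

View pics/a4.png

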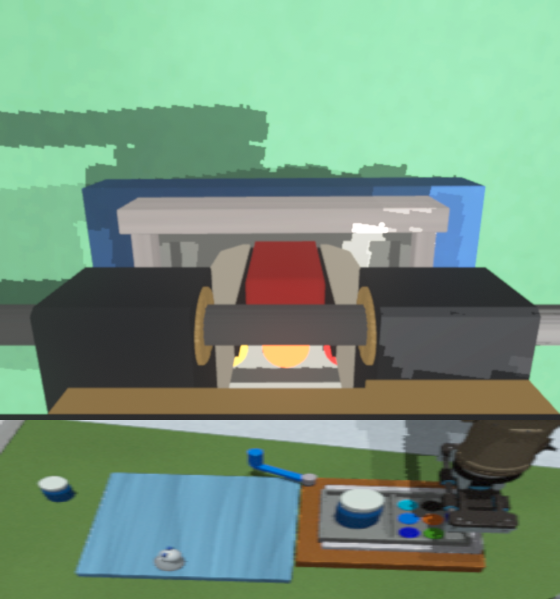

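The tray is up against the stop (15 N, no further travel), and the jar is upright. Next I relax, release and rise. The earlier w1 picture gives the knob position.

Request:
jog_arm(commands=[[[-0.03,0,0,0,0],[-0.05,0,0,0,0],[-0.05,0,0,0,0.7],[-0.05,0,0,0,0.7],[-0.05,0,0,0,0.7],[-0.05,0,0,0,0.7],[-0.05,0,0,0,0.7],[-0.05,0,0,0,0.7]]])

```text
clock: 9.05
eef_pos: [0.546, 0.2062, 0.0541]
ee_rot: [0.654, 0.756, 0.0, -0.0]
contact_force: [-0.2, 0.8, 0.5]
finger_gap: 0.0631
gripper_force: 0.0
```

```bash
python3 tray.py; python3 - <<'E'
from h import *
s=np.load("w1.npy",allow_pickle=True).item();im=cv2.imread("pics/w1.png");C=cam("wrist",s)
h=cv2.cvtColor(im,cv2.COLOR_BGR2HSV)
m=((h[...,0]<14)&(h[...,1]>150)&(h[...,2]>190)).astype(np.uint8);m[:,190:]=0
n,l,st,ce=cv2.connectedComponentsWithStats(m);print(st[1:],ce[1:])
k=1+st[1:,4].argmax();P=ray(C,ce[k],.0915)[0];piv=ray(C,(201,162),.05)[0]
print("knob",P,"pivot img",piv,"r",np.hypot(*(P-[.4856,.0126])),"ang",np.degrees(np.arctan2(*(P-[.4856,.0126])[::-1])))
E
```

```text
dock xy 190.84094792890423 0.377055459511834 z 0.05405299112952163 ang 98.28906514324738 F [-0.24488796  0.82549375  0.5427912 ] 9.05 0.0631006628594284
[[170 222   7   4  12]
 [143 237  20  15 218]] [[173.5        223.58333333]
 [151.93119266 243.71559633]]
knob [ 0.46007982 -0.06208969] pivot img [0.48680245 0.01242472] r 0.0789292711401594 ang -108.86441062187627
```

Request:
jog_arm(commands=[[[0,0,-1,0,0.7],[0,0,-2,0,0.7],[0,0,-3,0,0.7],[-1,-0.5,-3.1,0,0.7],[-2,-1,-3.1,0,0.7],[-2.9,-1.4,-3.1,0,0.7],[-3.8,-1.85,-3.1,0,0.7],[-4.7,-2.3,-3.1,0,0.7],[-5.6,-2.7,-3.1,0,0.7],[-6.32,-3.09,-3.1,0,0.7]]])

```text
clock: 9.88
eef_pos: [0.4594, -0.0643, 0.1783]
ee_rot: [0.654, 0.756, -0.0, 0.001]
contact_force: [1.3, -0.3, -0.2]
finger_gap: 0.0651
gripper_force: 0.0
```

Request:
jog_arm(commands=[[[0,0,0,0,0.7],[0,0,0,0,0.7]]])

```text
clock: 10.05
eef_pos: [0.4599, -0.0635, 0.1782]
ee_rot: [0.656, 0.755, 0.0, 0.0]
contact_force: [0.6, -0.6, 0.1]
finger_gap: 0.0655
gripper_force: 0.0
```

```bash
python3 - <<'E'
from h import *
s=observe();im=cams.grab_frame("wrist")[:,:,::-1];C=cam("wrist",s)
print(s["eef_pos"],np.degrees(2*np.arctan2(s["ee_rot"][1],s["ee_rot"][0])))
print("knob expected",proj(C,[.460,-.062,.0915]),"tray tail rim",proj(C,[[.546+.144*.165+dx*.06,.205-.99*.165+dx*.0086,.0495] for dx in(-1,1)]))
q=cams.grab_frame("top")[100:240,180:380,::-1]
cv2.imwrite("pics/k1.png",np.hstack([im,cv2.resize(q,(240,420))[:, :240]]))
# tray in place: jar
E
```

```text
[ 0.45987338 -0.06346315  0.17823429] 98.03826114258118
knob expected [[284.75426811 212.96381886]] tray tail rim [[369.00824855  84.74831241]
 [532.54986467  84.23251891]]
```

View pics/k1.png

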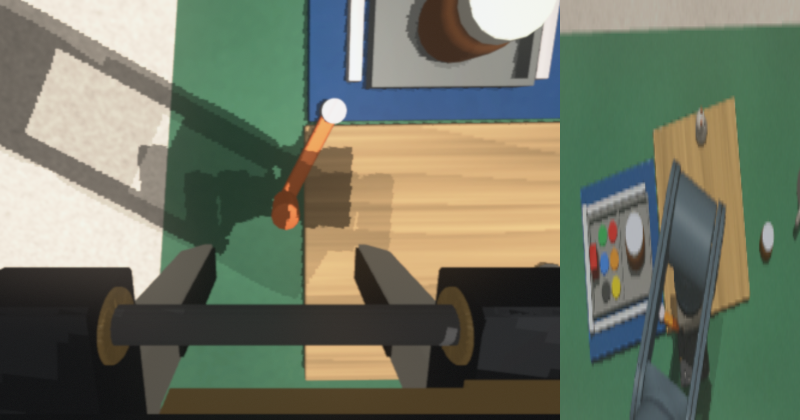

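The knob is at (286,212), as predicted. The tray tail rim is straight along row 85, with the jar upright. I descend and grip the knob lightly.

Request:
jog_arm(commands=[[[0.04,0,0.9,0,0.7],[0.04,0,1.8,0,0.7],[0.04,0,2.6,0,0.7],[0.04,0,3.05,0,0.7],[0.04,0,3.05,0,0],[0.04,0,3.05,0,0],[0.04,0,3.05,0,0],[0.04,0,3.05,0,0],[0.04,0,3.05,0,0],[0.04,0,3.05,0,0]]], squeeze=12)

```text
clock: 10.98
eef_pos: [0.4609, -0.0607, 0.0572]
ee_rot: [0.654, 0.756, 0.0, 0.001]
contact_force: [-0.5, -0.0, -0.2]
finger_gap: 0.0299
gripper_force: 0.0
```

Request:
jog_arm(commands=[[[0,0,0,0,0],[0,0,0,0,0],[0,0,0,0,0],[0,0,0,0,0]]], squeeze=12)

```text
clock: 11.32
eef_pos: [0.4603, -0.0608, 0.0566]
ee_rot: [0.654, 0.756, 0.0, 0.0]
contact_force: [-0.8, 0.2, 5.4]
finger_gap: 0.0195
gripper_force: 12.0
```

```bash
python3 - <<'E'
from h import *
s=observe();p=s["eef_pos"];a=2*np.arctan2(s["ee_rot"][1],s["ee_rot"][0]);x=np.array([np.cos(a),np.sin(a)]);y=np.array([x[1],-x[0]])
piv=np.array([.4860,.0126]);d=p[:2]-piv;r=np.hypot(*d);t0=np.arctan2(d[1],d[0]);t1=np.radians(8.28+1)
print(p,r,np.degrees(t0),np.degrees(a),s["finger_gap"],s["gripper_force"])
for t in np.linspace(t0,t1,19)[1:]:
    w=piv+.08*np.array([np.cos(t),np.sin(t)])-p[:2];print(round(np.degrees(t),1),(w@x/.04).round(2),(w@y/.04).round(2))
E
```

```text
[ 0.46025245 -0.06078834  0.05658587] 0.0777739386147368 -109.33290033045941 98.26823141701014 0.019528829853299977 12.000678330659866
-102.7 -0.14 0.18
-96.2 -0.21 0.4
-89.6 -0.26 0.63
-83.0 -0.28 0.86
-76.4 -0.27 1.09
-69.8 -0.23 1.31
-63.2 -0.17 1.54
-56.6 -0.09 1.75
-50.0 0.02 1.95
-43.4 0.15 2.14
-36.8 0.31 2.31
-30.3 0.48 2.47
-23.7 0.67 2.6
-17.1 0.87 2.71
-10.5 1.08 2.79
-3.9 1.3 2.86
2.7 1.53 2.89
9.3 1.76 2.9
```

Request:
jog_arm(commands=[[[-0.12,0.18,0,0,0],[-0.2,0.4,0,0,0],[-0.25,0.63,0,0,0],[-0.27,0.86,0,0,0],[-0.26,1.09,0,0,0],[-0.23,1.31,0,0,0],[-0.17,1.54,0,0,0],[-0.09,1.75,0,0,0],[0.02,1.95,0,0,0],[0.02,1.95,0,0,0]]])

```text
clock: 12.15
eef_pos: [0.5385, -0.0477, 0.0562]
ee_rot: [0.654, 0.757, 0.0, 0.0]
contact_force: [1.0, -0.8, 4.7]
finger_gap: 0.0199
gripper_force: 12.0
```

```bash
python3 - <<'E'
from h import *
s=observe();p=s["eef_pos"];a=2*np.arctan2(s["ee_rot"][1],s["ee_rot"][0]);x=np.array([np.cos(a),np.sin(a)]);y=np.array([x[1],-x[0]])
piv=np.array([.4860,.0126]);d=p[:2]-piv;r=np.hypot(*d);t0=np.arctan2(d[1],d[0]);t1=np.radians(8.28)
print(p,r,np.degrees(t0),np.degrees(a),s["finger_gap"],s["gripper_force"])
for t in np.linspace(t0,t1,9)[1:]:
    w=piv+.08*np.array([np.cos(t),np.sin(t)])-p[:2];print(round(np.degrees(t),1),(w@x/.04).round(2),(w@y/.04).round(2))
E
```

```text
[ 0.53852971 -0.04770323  0.05616477] 0.07997405872789197 -48.94110737266354 98.31374533066386 0.019934442157662526 12.004031985998154
-41.8 0.15 0.2
-34.6 0.32 0.38
-27.5 0.51 0.54
-20.3 0.72 0.67
-13.2 0.95 0.78
-6.0 1.19 0.86
1.1 1.43 0.9
8.3 1.68 0.92
```

Request:
jog_arm(commands=[[[0.15,0.2,0,0,0],[0.32,0.38,0,0,0],[0.51,0.54,0,0,0],[0.72,0.67,0,0,0],[0.95,0.78,0,0,0],[1.19,0.86,0,0,0],[1.43,0.9,0,0,0],[1.6,0.92,0,0,0],[1.7,0.92,0,0,0],[1.7,0.92,0,0,0]]], squeeze=20)

```text
clock: 12.98
eef_pos: [0.5648, 0.025, 0.0563]
ee_rot: [0.654, 0.756, 0.001, 0.001]
contact_force: [4.3, -0.4, 1.4]
finger_gap: 0.0189
gripper_force: 19.9
```

Request:
jog_arm(commands=[[[0.04,0,0,0,0],[0.08,0,0,0,0],[0.1,0,0,0,0],[0.1,0,0,0,0]]])

```text
clock: 13.32
eef_pos: [0.5645, 0.0278, 0.0563]
ee_rot: [0.654, 0.756, 0.001, 0.001]
contact_force: [6.0, -1.0, 0.9]
finger_gap: 0.0193
gripper_force: 19.8
```

```bash
python3 tray.py
```

```text
dock xy 11.675295749629099 7.82706760508433 z 0.05629755194620357 ang 98.24808181322732 F [ 6.0110457  -1.03761542  0.88041802] 13.3167 0.019312157190044678
```

Request:
jog_arm(commands=[[[0.03,-0.02,0,0,0],[0.06,-0.02,0,0,0],[0.08,-0.02,0,0,0],[0.08,-0.02,0,0,0]]])

```text
clock: 13.65
eef_pos: [0.5641, 0.0309, 0.0564]
ee_rot: [0.655, 0.756, 0.002, 0.002]
contact_force: [7.2, -1.0, -1.4]
finger_gap: 0.0189
gripper_force: 19.7
```

```bash
python3 tray.py
```

```text
dock xy 14.765595038777283 7.75595179457559 z 0.0563560745479833 ang 98.22809073388102 F [ 7.16109232 -0.98957629 -1.40647858] 13.65 0.018886606711742637
```

The force isn't rising, so either the knob is slipping in the pads or the gate is still moving. I release it, rise and look.

Request:
jog_arm(commands=[[[0,0,0,0,0.5],[0,0,0,0,0.5],[0,0,0,0,0.5],[0,0,0,0,0.5],[0,0,0,0,0.5],[0,0,-1,0,0.5],[0,0,-2,0,0.5],[-0.5,0,-3,0,0.5],[-1,0,-4,0,0.5],[-1,0,-4,0,0.5]]])

```text
clock: 14.48
eef_pos: [0.5711, -0.0112, 0.2233]
ee_rot: [0.655, 0.756, 0.002, 0.005]
contact_force: [0.3, 0.1, 0.5]
finger_gap: 0.0465
gripper_force: 0.0
```

```bash
python3 - <<'E'
from h import *
from tray import frame
s=observe();im=cams.grab_frame("wrist")[:,:,::-1];C=cam("wrist",s);cv2.imwrite("pics/g1.png",im)
print(s["eef_pos"],s["finger_gap"],s["clock"])
O,X,Y=frame();h=cv2.cvtColor(im,cv2.COLOR_BGR2HSV)
m=((h[...,0]<14)&(h[...,1]>150)&(h[...,2]>150)).astype(np.uint8)
n,l,st,ce=cv2.connectedComponentsWithStats(m)
for i in range(1,n):
    if st[i,4]>60:print(st[i],ce[i],[((ray(C,ce[i],z)[0]-O)@np.c_[X,Y]*1e3).round(1) for z in(.0915,.0455)])
print("expected closed knob",proj(C,np.r_[O+.008*X+.008*Y,.0915]),"pivot",proj(C,np.r_[O+.008*X+.088*Y,.05]))
E
```

```text
[ 0.57105174 -0.01123025  0.22330473] 0.04652796705122737 14.4833
[316   0  29  16 358] [330.04189944   6.18715084] [array([113.5, -27.3]), array([124.7, -32.8])]
[270 145  23  14 198] [282.07575758 151.37878788] [array([10.7,  7.3]), array([6. , 7.1])]
expected closed knob [[281.17277928 154.85057028]] pivot [[190.90439668 149.90220611]]
```

View pics/g1.png

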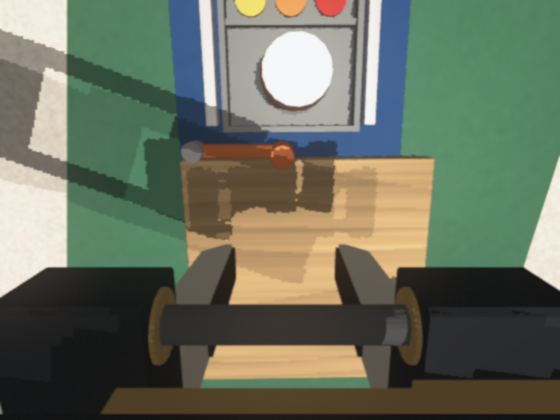

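The gate looks closed: its bar is along row 152, and the knob is at about (282,155) against the predicted (281,155). The tray tail at row 131 is square. To be certain it's at the limit, I nudge the knob from outside with shut fingers.

Request:
jog_arm(commands=[[[0,0,1,0,0],[0,0,2,0,0],[0,0,3,0,0],[0,0,3.7,0,0],[0,0,4.05,0,0],[0,0,4.05,0,0],[0,0,4.05,0,0],[0,0,4.05,0,0],[0.1,0,4.05,0,0],[0.2,0,4.05,0,0]]])

```text
clock: 15.37
eef_pos: [0.5674, -0.0005, 0.0555]
ee_rot: [0.654, 0.756, 0.001, 0.001]
contact_force: [-0.0, -0.2, -0.8]
finger_gap: 0.0007
gripper_force: 0.0
```

Request:
jog_arm(commands=[[[0.04,0,0,0,0],[0.08,0,0,0,0],[0.12,0,0,0,0],[0.16,0,0,0,0],[0.2,0,0,0,0],[0.2,0,0,0,0]]])

```text
clock: 15.87
eef_pos: [0.5664, 0.0041, 0.0549]
ee_rot: [0.654, 0.757, -0.001, 0.003]
contact_force: [0.2, -12.8, 2.4]
finger_gap: 0.0002
gripper_force: 6.2
```

```bash
python3 tray.py
```

```text
dock xy -12.12578008803057 9.347893410004296 z 0.054889824199663345 ang 98.32410252800696 F [  0.19247642 -12.82422299   2.42980672] 15.8667 0.00021918980370065437
```

A 12.8 N reaction with no travel means the gate is at its limit. I back off, rise, and make a final check.

Request:
jog_arm(commands=[[[-0.3,0,0,0,0],[-0.7,0,0,0,0],[-0.9,0,-1,0,0],[-0.9,0,-2,0,0],[-0.9,0,-3,0,0],[-0.9,0,-4,0,0],[-0.9,0,-4.2,0,0],[-0.9,0,-4.2,0,0]]])

```text
clock: 16.53
eef_pos: [0.5725, -0.0288, 0.2261]
ee_rot: [0.654, 0.756, 0.002, 0.003]
contact_force: [0.0, 0.4, -0.8]
finger_gap: 0.0004
gripper_force: 0.0
```

```bash
python3 - <<'E'
from h import *
from tray import frame
s=observe();im=cams.grab_frame("wrist")[:,:,::-1];C=cam("wrist",s);O,X,Y=frame()
print(s["eef_pos"],s["contact_force"],s["clock"])
h=cv2.cvtColor(im,cv2.COLOR_BGR2HSV)
m=((h[...,0]<14)&(h[...,1]>150)&(h[...,2]>110)).astype(np.uint8)
n,l,st,ce=cv2.connectedComponentsWithStats(m)
for i in range(1,n):
    if st[i,4]>80:
        p=np.argwhere(l==i)[:,::-1].astype(np.float32);v=cv2.fitLine(p,cv2.DIST_HUBER,0,.01,.01).ravel()
        print(st[i],np.degrees(np.arctan2(v[1],v[0])))
w=((h[...,2]>225)&(h[...,1]<25)).astype(np.uint8)
n,l,st,ce=cv2.connectedComponentsWithStats(w)
for i in range(1,n):
    if st[i,4]>1500:print("white",st[i],ce[i].round(),((ray(C,ce[i],.1125)[0]-O)@np.c_[X,Y]*1e3).round(1))
E
```

```text
[ 0.57254375 -0.02879308  0.22608857] [ 0.01418136  0.41177887 -0.81472496] 16.5333
[204 121  91  26 949] 1.8645006
white [   0    0   68   48 2327] [38. 18.] [ 84.8 172.5]
white [ 265    5   70   76 4164] [299.  42.] [69.6 -3.1]
white [ 514  153   46  150 3166] [544. 248.] [ -80.2 -197. ]
white [   0  170   67  134 8208] [ 32. 240.] [-72.9 202.7]
white [   0  346   67   41 2140] [ 39. 365.] [-183.9  215.4]
white [ 476  346   84   67 4536] [522. 382.] [-203.5 -198.9]
```

```bash
python3 - <<'E'
from h import *
from tray import frame
s=dict(eef_pos=np.array([.57105,-.01123,.2233]),ee_rot=np.array([.655,.756,.002,.005]));s["ee_rot"]/=np.linalg.norm(s["ee_rot"])
C=cam("wrist",s);O,X,Y=frame();im=cv2.imread("pics/g1.png")
print(im[122:140,250].tolist(), [(((ray(C,p,.0495)[0]-O)@np.c_[X,Y])*1e3).round(1) for p in((225,131),(290,131),(355,131))])
from plant import hand_in
print(hand_in())
E
```

```text
[[90, 94, 95], [90, 94, 95], [88, 92, 93], [82, 86, 86], [81, 84, 85], [87, 91, 91], [89, 93, 94], [89, 93, 94], [89, 92, 93], [84, 85, 83], [78, 67, 61], [80, 60, 47], [82, 59, 45], [82, 58, 45], [82, 58, 45], [82, 59, 46], [82, 59, 46], [82, 59, 45]] [array([24.4, 57.4]), array([24.2,  0.3]), array([ 24.1, -57. ])]
the job is handed in; nothing more can be done
None
```

I handed the job in at about 16.5 s: the tray is square in the dock against the end stop with the jar standing in it, and the gate is closed and released.

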